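Press the chocolate biscuits out of the sliding mould

ROBOT

A 6-joint arm with a two-finger parallel gripper is mounted at the origin on the work surface. World frame = base frame: x ahead of the robot, y to its left, z up, the work surface at z = 0. Lengths are in m, angles in rad, forces in N, time in s.
With the tool pointing down it reaches from about 0.275 to 0.75 m from the base axis. Payload 10.2 kg.
Tool frame: the origin (TCP) lies at the very end of the fingers, on their centre line; the grasp point (between the pads) lies 19 mm behind it (hold_point_z is the distance from the TCP to the grasp point, in m); z points along the fingers, y is the direction in which the jaws open and shut (so a half turn about z gives the same grasp; the last joint's range is limited). The gripper opens to 88 mm and grips with 3 to 60 N. Pads are 18 mm wide; open, the fingers measure 123 mm over their backs; the gripper's body (75 mm by 187 mm) begins 45 mm behind the grasp point.
Start: joints at [-1.348, 0.313, 1.498, -0, 1.331, -0.223], TCP at [0.226, -0.474, 0.239] pointing down, gripper open.
Joint ranges: [-2.94, 2.94], [-0.97, 2.17], [0.19, 2.56], [-1.23, 4.37], [0.02, 3.11], [-2.88, 2.88]. Speed limits (rad/s): [2.39, 2.39, 3.01, 3.14, 3.14, 3.14].

INTERFACE

Orientations are given as [roll, pitch, yaw] about the fixed x, y, z axes, in that order (R = Rz(yaw) Ry(pitch) Rx(roll)).
In Python, from bench import get_obs, capture, calibration, close_job, look_for, trace, mark_of, hold_point_z gives the robot as it stands.
- The arm moves only by the tool play_rows, never from a script. Its argument "increments" is a list of rows, each an object with "dp": the shift along the tool's x, y, z as a fraction of full scale, a list of three; "delta_rot": the turn, a rotation vector about the tool's x, y, z as a fraction of full scale, a list of three. A call has 1 to 10 rows; each row is the pose to reach, as a shift and turn from the pose commanded when the call began, along the tool's axes at that moment, turning the shorter way round; what a row does not reach only later rows make up. Full scale, the value 1, is 0.3 m for a shift and pi rad for a turn. A row lasts 1/12 s, in which the tool goes at most 41.7 mm and 7.16 degrees, less where a joint would pass 70% of its speed; a pose out of reach is approached as far as the arm can. A call with a number of a shift or a turn outside -1 to 1 is refused whole. A call with a gripper value outside its range is refused whole. "gripper" is the opening, from -1 (shut) to 1 (fully open), so that 0 is half open, set as the call begins (left out, the last holds). The fingers move at their own pace and stop on an object; the grip force is fixed at half the most. Time passes only in rows, so rows that repeat a pose let the fingers close. It gives the time, the measured TCP pose, the force and the opening at its end, in the units of the state.
- get_obs(): the state, without advancing time (a new reading comes with each control period).
- capture(name): name is "side" or "top"; returns (picture, depth): 400x640x3 uint8, red, green, blue; 400x640 float32, m along the optical axis (not along the pixel's ray), 0 where there is no reading.
- calibration(name): a dict with "mtx" (3x3 intrinsics, pixels), "k1" (the pictures are not rectified: a ray, as slopes to the right and down, at radius r is drawn at 1 + k1 r^2 times it, then the intrinsics apply), "R" (3x3) and "t" (3): a world point X has camera coordinates R X + t. Camera axes: x right, y down, z forward; pixel columns grow to the right and rows downward; lengths in m; the calibration is good to about 2 mm. A picture is of the moment at which its call begins. calibration takes no time and is no camera call.
- close_job(): hands the job in, once; it reports no verdict.
Trained networks look in the newest picture that a camera, given by its name, has taken for a name from the list of things; names that differ only in an ending like _2 or _b are one class to them, and where a whole thing is asked for, a point or a joint stands for the part that bears it (a point fixed in the world has none). Each returns a list of dicts, best first, with "p" (0 to 1); they miss things now and then, are a little off and sometimes report something else, mostly with a low value. They report only what shows in the picture. A call takes as long as a camera call.
- look_for(camera, target): "at" ([x, y, z] in m, in world coordinates, good to about 4 mm: the middle of the surface that is visible of it).
- trace(camera, target): "mask" (400x640 bool, what is visible of it).
- mark_of(camera, target): "at" ([x, y, z] in m, in world coordinates, good to about 4 mm: a listed point, or the origin of a listed thing).
The state is a dict: "t": time; "joint_pos": joint angles; "dq": joint speeds; "joint_efforts": joint torques, N m; "eef_pos": TCP position; "orientation": TCP orientation; "contact_force": force on the tool from outside, world axes, zero at the start; "wrist_torque": the same for the moment, N m; "finger_gap": finger opening in m.
Only numpy, scipy, OpenCV 4.12 (cv2) and the standard library are available. Lean on these libraries where they do the work, as an engineer would, in place of code of your own. Each camera call takes 0.05 s, during which the arm holds its last target. There are 200 camera calls.

TASK

Two of the six biscuits in the sliding mould are dark chocolate. Slide the mould, which has a black handle, to bring each of them in turn under the ram and gently press the orange ram knob down to its stop so that the biscuit drops into the catch tray; the ram hangs a few millimetres off its proper place, so if it lands on the plate instead of going in, shift the mould a little and feel again. Leave the four pale biscuits in the mould, touch no biscuit with the gripper, do not force the ram, leave the jar, bowl and spatula where they are, and finish with the ram up.

Things in the scene. Friction and masses are not known exactly. Their poses are not given: they have to be found in the camera images.
- station: Press-out station, 300 x 400 mm steel base fixed to the table. Origin on the table top at the base's centre, below the nominal ram axis; x points from the mould's handle to the far side, y towards the black column that carries the ram's overhead arm, z up. The arm (36 mm wide, ending in a 52 x 40 mm head, top 152 mm high) runs along y from the column (y 160 to 196 mm) to the ram.
- ram (a joint): Downward travel of the ram in m, 0 = raised, firm stop at 35 mm. A return spring holds it up (3 N, rising to 5 N). Over solid plate the foot lands at 10 mm of travel and stops dead: raise it, shift the mould a few mm along station x, try again. Over a cavity it meets the biscuit at about 14 mm; the spring catches add up to about 10 N and let the biscuit drop only after about 31 mm.
- ram_knob (a point): Nominal centre of the flat top of the ram's orange knob (32 mm across, 22 mm tall) when raised, 212 mm above the table. Fixed to the station, it does not follow the ram. The ram is out of adjustment: its true axis (knob and foot together) stands up to 5.5 mm to either side of this along station x, differently each time and not measured; along station y it is true.
- saddle (a joint): Position of the lower slide in m along station y, -0.058 to 0.058, 0 = mid. It moves mould and handle along station y. Friction about 3 N, stays where left.
- mould (a joint): Position of the upper slide in m along station x, -0.033 to 0.033, 0 = mid. It moves mould and handle along station x. Friction about 3 N, stays where left.
- mould_centre (a point): Centre of the top face of the blue mould plate (116 x 170 x 14 mm, top 89 mm above the table), on the nominal ram axis when both slides are at 0. Six through cavities, 32 mm across, lie at x = -25 or +25 mm and y = -50, 0 or +50 mm from it (station axes): the cavity at (cx, cy) is under the nominal ram axis when joint mould = -cx and joint saddle = -cy.
- handle (a point): Centre, half-way up, of the black upright round handle post on the mould's tongue (24 mm across, 46 mm tall, from 89 to 135 mm above the table), 140 mm from the mould centre along station -x. Slides both ways with the mould. Gripped from above.
- tray (a point): Centre of the inner floor of the catch tray (94 x 94 mm outside, 26 mm deep, floor 14 mm above the table) fixed under the nominal ram axis beneath the mould.
- dark1_mid (a point): Centre of a dark brown chocolate biscuit, a hard disc 29 mm across and 10 mm thick with a bone embossed on top, lying in one of the six cavities (any of them) on two spring catches, its top 4 mm below the mould's top face, with up to 1.5 mm of side play.
- dark2_mid (a point): Centre of a dark brown chocolate biscuit, a hard disc 29 mm across and 10 mm thick with a bone embossed on top, lying in one of the six cavities (any of them) on two spring catches, its top 4 mm below the mould's top face, with up to 1.5 mm of side play.
- pale1_mid (a point): Centre of a pale golden biscuit, a hard disc 29 mm across and 10 mm thick with a bone embossed on top, lying in one of the six cavities (any of them) on two spring catches, its top 4 mm below the mould's top face, with up to 1.5 mm of side play.
- pale2_mid (a point): Centre of a pale golden biscuit, a hard disc 29 mm across and 10 mm thick with a bone embossed on top, lying in one of the six cavities (any of them) on two spring catches, its top 4 mm below the mould's top face, with up to 1.5 mm of side play.
- pale3_mid (a point): Centre of a pale golden biscuit, a hard disc 29 mm across and 10 mm thick with a bone embossed on top, lying in one of the six cavities (any of them) on two spring catches, its top 4 mm below the mould's top face, with up to 1.5 mm of side play.
- pale4_mid (a point): Centre of a pale golden biscuit, a hard disc 29 mm across and 10 mm thick with a bone embossed on top, lying in one of the six cavities (any of them) on two spring catches, its top 4 mm below the mould's top face, with up to 1.5 mm of side play.
- jar_mid (a point): Middle of a closed amber jar, 72 mm across, 110 mm tall, standing near the station. Bystander.
- bowl_mid (a point): Middle of a white ceramic bowl, 100 mm across, 45 mm tall, standing near the station. Bystander.
- spatula_grip (a point): Handle of a wooden-handled spatula lying on the table near the station. Bystander.
- ram_foot (a point): Nominal centre of the underside of the ram's foot when raised (copper disc 28 mm across, 1 mm bevel), 99 mm above the table, 10 mm above the mould's top; on the nominal ram axis, not following the ram. The foot goes in, nudging the mould, when the true ram axis is within about 2.5 mm of a cavity's centre.

How it is judged:
On the way:
1. one chocolate biscuit has been pressed out into the tray (((horizontal distance between dark1_mid and tray below 0.055 m and height (world z) of dark1_mid below 0.045 m) or (horizontal distance between dark2_mid and tray below 0.055 m and height (world z) of dark2_mid below 0.045 m))), for 0.2 s.
At the end, for the whole second after the job is handed in: Both chocolate biscuits lie at rest in the catch tray (centre within 55 mm of the tray's centre, below 45 mm), all four pale biscuits still lie in their cavities (centres 3 to 15 mm below the mould's top face), and the ram is back up (travel under 4 mm) (horizontal distance between each of dark1_mid, dark2_mid and tray below 0.055 m and height (world z) of each of dark1_mid, dark2_mid below 0.045 m and z of pale1_mid in the frame of mould_centre between -0.015 and -0.003 m and z of pale2_mid in the frame of mould_centre between -0.015 and -0.003 m and z of pale3_mid in the frame of mould_centre between -0.015 and -0.003 m and z of pale4_mid in the frame of mould_centre between -0.015 and -0.003 m and value of joint ram below 0.004 m and linear speed of each of dark1, dark2 below 0.05 m/s); the robot touches nothing.
It fails at once if the gripper touches a biscuit (contact force between any of the arm, the fingers and dark1 above 0.5 N or contact force between any of the arm, the fingers and dark2 above 0.5 N or contact force between any of the arm, the fingers and pale1 above 0.5 N or contact force between any of the arm, the fingers and pale2 above 0.5 N or contact force between any of the arm, the fingers and pale3 above 0.5 N or contact force between any of the arm, the fingers and pale4 above 0.5 N).
It fails at once if the ram is forced: more than 60 N on it (contact force between any of the fingers, the arm and ram above 60 N).
It fails at once if the jar, bowl or spatula is moved more than 25 mm (distance of any of jar_mid, bowl_mid, spatula_grip from where it was at the start of the episode above 0.025 m).
It also fails if it takes over 72 s, if anything falls off the work surface, if the arm or the gripper's body presses on something with over 40 N, if the wrist force passes 120 N, or if a joint passes its speed limit or range.

## Working session

There is one attempt and no reset: what is moved stays moved. The work goes in short steps, Python scripts to look and compute and a tool call to move; the robot and the scene stay as the last step left them, time stands still between calls to the robot, and variables do not carry over. Pictures are saved under pics/ and viewed, about 8 in all and at most 12, crops included, and the job is handed in when it is done.

Besides the shell and the picture viewer there is one more tool, called after "Request:" as name([rows], argument=value, ...), one row to a line, values as JSON. play_rows: Moves the arm, as the interface text tells. Its arguments: {"type":"object","properties":{"increments":{"type":"array"},"gripper":{"type":"number"}},"required":["increments"]}

```bash
mkdir -p pics; python3 - <<'E'
from bench import *
import cv2,numpy as np
print(get_obs())
for c in("top","side"):
    p,d=capture(c); cv2.imwrite(f"pics/{c}0.png",p[:,:,::-1])
    k=calibration(c); print(c,k)
    for n in("station","ram_knob","mould_centre","handle","tray","dark1_mid","pale1_mid","jar_mid","bowl_mid","spatula_grip"):
        try: print(n,[(np.round(r["at"],4).tolist(),round(r["p"],2)) for r in mark_of(c,n)][:6])
        except Exception as e: print(n,e)
print(hold_point_z if not callable(hold_point_z) else hold_point_z())
E
```

```text
{'t': 0.0, 'joint_pos': array([-1.34839796e+00,  3.13451194e-01,  1.49840278e+00, -2.83613986e-06,
        1.33099605e+00, -2.23412369e-01]), 'dq': array([ 0.00103505, -0.00017929, -0.00063915,  0.00081651,  0.00101613,
       -0.001577  ]), 'joint_efforts': array([ 9.06067035e-04, -4.02216589e+01, -2.52265817e+01,  6.95089158e-02,
        3.53404332e-02, -1.04739452e-04]), 'eef_pos': array([ 0.22630409, -0.4734615 ,  0.23817337]), 'orientation': array([-3.14036592e+00, -2.75894964e-04,  4.45811239e-01]), 'contact_force': array([ 0.57245875, -0.08807928, -0.65899597]), 'wrist_torque': array([0.01118314, 0.01440133, 0.02301359]), 'finger_gap': 0.08826764500492285}
top {'mtx': array([[465.53968445,   0.        , 318.46500605],
       [  0.        , 465.53968445, 197.21854543],
       [  0.        ,   0.        ,   1.        ]]), 'k1': 4.748324927023996e-05, 'R': array([[-0.02136099, -0.99962099,  0.01736601],
       [-0.99868841,  0.02052619, -0.0469055 ],
       [ 0.04653126, -0.01834518, -0.99874836]]), 't': array([-0.00663918,  0.5610978 ,  1.21767177])}
station [([0.6068, -0.0186, 
[... 734 characters left out ...]
      [-0.40825604,  0.38988771, -0.82541782],
       [ 0.60925149, -0.55698311, -0.56443108]]), 't': array([0.39038762, 0.34130888, 0.78186913])}
station [([0.6074, -0.0206, -0.0028], 0.97), ([0.606, -0.0192, 0.0978], 0.57)]
ram_knob [([0.65, -0.317, 0.0545], 0.62), ([0.4706, -0.028, 0.1122], 0.29)]
mould_centre [([0.6072, -0.0185, 0.0888], 0.69), ([0.4881, -0.3384, 0.022], 0.41)]
handle [([0.4662, -0.0288, 0.1111], 0.65)]
tray [([0.6074, -0.015, 0.0154], 0.62)]
dark1_mid [([0.5783, 0.0261, 0.0828], 0.46)]
pale1_mid [([0.5819, -0.0684, 0.0816], 0.53)]
jar_mid [([0.6489, -0.3184, 0.056], 0.9)]
bowl_mid [([0.4916, -0.3391, 0.0194], 0.51)]
spatula_grip [([0.5172, 0.2504, 0.0083], 0.57)]
0.0187
```

```bash
python3 - <<'E'
import cv2
a=cv2.imread("pics/top0.png")
cv2.imwrite("pics/top0c.png",cv2.resize(a[60:400,180:580],None,fx=1.75,fy=1.75,interpolation=cv2.INTER_CUBIC)[:600])
b=cv2.imread("pics/side0.png")
cv2.imwrite("pics/side0c.png",b)
E
```

```text
(no output)
```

View pics/top0c.png

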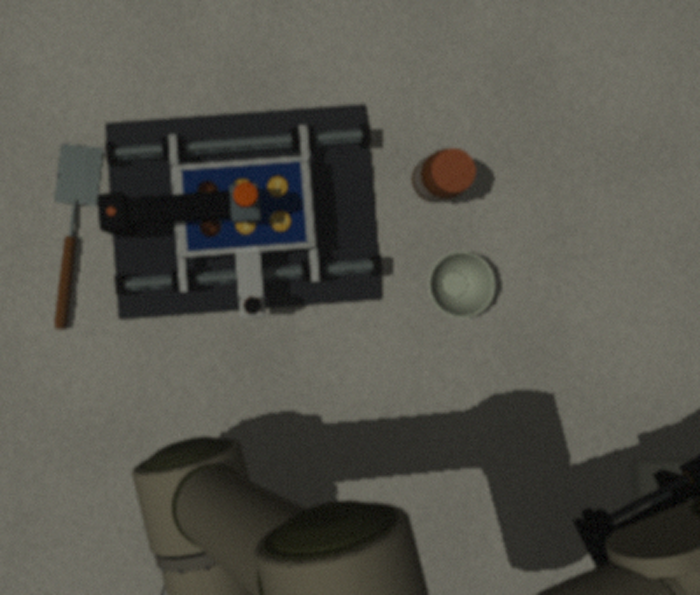

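View pics/side0.png

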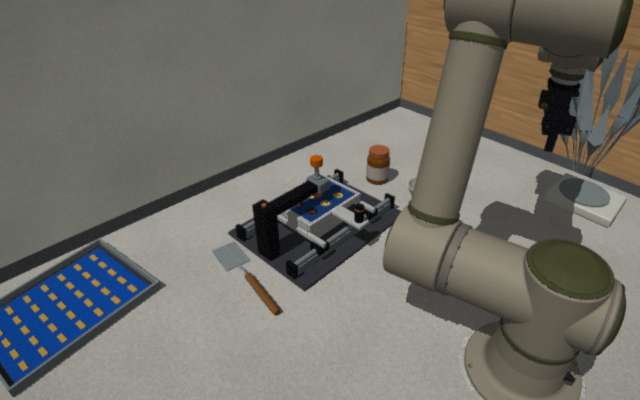

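The dark biscuits are the two in the cy=+50 column (crop pixels (207,187) and (208,226), the left pair); the other four are pale. The handle is at (252,305) and the knob at (245,194). The jar and bowl stand to the right, and the spatula is left of the column.

```bash
cat > h.py <<'E'
from bench import *
import cv2,numpy as np
def p2w(c,uv,z):
    k=calibration(c); K=k["mtx"]; uv=np.atleast_2d(uv).astype(float)
    d=(uv-K[:2,2])/K[0,0]; s=d.copy()
    for _ in range(10): s=d/(1+k["k1"]*(s**2).sum(1,keepdims=True))
    R,t=k["R"],k["t"]; C=-R.T@t
    ray=np.c_[s,np.ones(len(s))]@R
    return (C+ray*((z-C[2])/ray[:,2])[:,None])[:,:2]
def hsvmask(p,lo,hi): return cv2.inRange(cv2.cvtColor(p,cv2.COLOR_RGB2HSV),lo,hi)
def big(m):
    cs=cv2.findContours(m,cv2.RETR_EXTERNAL,cv2.CHAIN_APPROX_NONE)[0]
    return max(cs,key=cv2.contourArea)[:,0]
E
python3 - <<'E'
from h import *
p,d=capture("top")
# rectangle fits in world coordinates
def rect(w): 
    r=cv2.minAreaRect((w*1000).astype(np.float32)); return np.round(r[0],1),np.round(r[1],1),round(r[2],2)
b=hsvmask(p,(108,110,30),(128,255,255)); b[:, :270]=0
c=big(cv2.morphologyEx(b,cv2.MORPH_CLOSE,np.ones((15,15))))
print("plate",rect(p2w("top",c,.089)))
t=trace("top","station"); 
for x in t[:2]:
    m=x["mask"].astype(np.uint8); print(x["p"],m.sum(),"base",rect(p2w("top",big(m),.01)))
o=hsvmask(p,(3,170,90),(14,255,255)); o[:130]=0;o[:, :290]=0;o[200:]=0;o[:,350:]=0
co=big(o);print(cv2.minEnclosingCircle(co), cv2.boundingRect(co))
print("knob",p2w("top",np.array(cv2.minEnclosingCircle(co)[0])[None],.212))
for n in("handle","ram_knob","mould","ram"):
    for x in trace("top",n)[:1]:
        ys,xs=np.nonzero(x["mask"]); print(n,x["p"],xs.min(),xs.max(),ys.min(),ys.max(),xs.mean(),ys.mean())
# rail direction : white frame crossbars
g=cv2.cvtColor(p,cv2.COLOR_RGB2GRAY)
l=cv2.createLineSegmentDetector().detect(g[90:260,230:410])[0][:,0]+np.array([230,90,230,90])
for s in l:
    if np.hypot(s[2]-s[0],s[3]-s[1])>45:
        w=p2w("top",s.reshape(2,2),.06); v=w[1]-w[0]; print(np.round(s),np.round(w,3).tolist(),round((np.degrees(np.arctan2(v[1],v[0]))+45)%90-45,2))
E
```

```text
plate (array([606.7, -19.5]), array([111.4, 165.9]), 3.12)
0.56 16836 base (array([600.3, -11.7]), array([314.5, 421.8]), 2.97)
((319.5, 170.5), 6.670932292938232) (314, 164, 13, 14)
knob [[ 0.61096347 -0.01831567]]
handle 0.61 278 360 148 241 322.39157478088777 184.55640373197625
ram_knob 0.6 236 398 120 242 317.44198363023594 181.20197400096293
mould 0.97 279 359 149 241 322.7064078866297 185.36475662353666
ram 0.69 313 326 165 178 319.66257668711654 171.4723926380368
[362. 221. 355. 132.] [[0.497, -0.127], [0.724, -0.114]] 3.22
[351. 152. 354. 197.] [[0.673, -0.103], [0.557, -0.109]] 3.05
[353. 198. 288. 202.] [[0.556, -0.106], [0.547, 0.06]] 3.17
[247. 241. 244. 195.] [[0.453, 0.165], [0.567, 0.171]] 2.93
[349. 148. 283. 153.] [[0.683, -0.099], [0.673, 0.07]] 3.17
[392. 144. 396. 204.] [[0.691, -0.208], [0.536, -0.215]] 2.6
[284. 157. 349. 152.] [[0.663, 0.067], [0.672, -0.099]] 3.17
[241. 130. 387. 119.] [[0.735, 0.177], [0.756, -0.198]] 3.18
[397. 230. 334. 238.] [[0.472, -0.215], [0.454, -0.055]] 6.26
[314. 237. 249. 242.] [[0.458, -0.005], [0.449, 0.16]] 3.26
[343. 137. 288. 141.] [[0.713, -0.084], [0.704, 0.057]] 3.43
[287. 146. 343. 142.] [[0.69, 0.061], [0.698, -0.084]] 3.3
```

Request:
play_rows([
  {"dp": [0.684, -0.499, 0], "delta_rot": [0, 0, 0.1245]},
  {"dp": [0.684, -0.499, 0], "delta_rot": [0, 0, 0.1245]},
  {"dp": [0.684, -0.499, 0], "delta_rot": [0, 0, 0.1245]},
  {"dp": [0.684, -0.499, 0], "delta_rot": [0, 0, 0.1245]},
  {"dp": [0.684, -0.499, 0], "delta_rot": [0, 0, 0.1245]},
  {"dp": [0.684, -0.499, 0], "delta_rot": [0, 0, 0.1245]},
  {"dp": [0.684, -0.499, 0], "delta_rot": [0, 0, 0.1245]},
  {"dp": [0.684, -0.499, 0], "delta_rot": [0, 0, 0.1245]},
], gripper=1)

```text
t: 2.07
eef_pos: [0.3478, -0.2485, 0.239]
orientation: [3.141, -0.0, 0.058]
contact_force: [-0.0, -0.6, 0.1]
finger_gap: 0.0881
```

```bash
cat > go.py <<'E'
import sys,numpy as np
from bench import get_obs
from scipy.spatial.transform import Rotation as R
def go(p,yaw=0.0546):
    o=get_obs(); A=R.from_euler("xyz",o["orientation"]); B=R.from_euler("xyz",[np.pi,0,yaw])
    print("t",round(o["t"],2),"pos",np.round(o["eef_pos"],4),"F",np.round(o["contact_force"],1),"gap",round(o["finger_gap"],4),"\ndp",np.round(A.inv().apply(np.array(p)-o["eef_pos"])/.3,4),"rot",np.round((A.inv()*B).as_rotvec()/np.pi,4))
if __name__=="__main__": go([float(x) for x in sys.argv[1:4]])
E
python3 go.py .467 -.0266 .2
```

```text
t 2.07 pos [ 0.3478 -0.2485  0.239 ] F [-0.  -0.6  0.1] gap 0.0881 
dp [ 0.4399 -0.7151  0.1299] rot [ 0.0001 -0.0001  0.0012]
```

Request:
play_rows([
  {"dp": [0.44, -0.715, 0.13], "delta_rot": [0, 0, 0.001]},
  {"dp": [0.44, -0.715, 0.13], "delta_rot": [0, 0, 0.001]},
  {"dp": [0.44, -0.715, 0.13], "delta_rot": [0, 0, 0.001]},
  {"dp": [0.44, -0.715, 0.13], "delta_rot": [0, 0, 0.001]},
  {"dp": [0.44, -0.715, 0.13], "delta_rot": [0, 0, 0.001]},
  {"dp": [0.44, -0.715, 0.13], "delta_rot": [0, 0, 0.001]},
  {"dp": [0.44, -0.715, 0.13], "delta_rot": [0, 0, 0.001]},
  {"dp": [0.44, -0.715, 0.13], "delta_rot": [0, 0, 0.001]},
  {"dp": [0.44, -0.715, 0.13], "delta_rot": [0, 0, 0.001]},
])

```text
t: 2.82
eef_pos: [0.4671, -0.0302, 0.1996]
orientation: [3.141, 0.0, 0.051]
contact_force: [-0.1, 0.0, -0.0]
finger_gap: 0.0883
```

```bash
python3 go.py .467 -.0266 .099
```

```text
t 2.82 pos [ 0.4671 -0.0302  0.1996] F [-0.1  0.  -0. ] gap 0.0883 
dp [ 0.0005 -0.012   0.3354] rot [ 0.0001  0.0001 -0.0012]
```

Request:
play_rows([
  {"dp": [0, 0, 0.1]},
  {"dp": [0, 0, 0.2]},
  {"dp": [0, 0, 0.28]},
  {"dp": [0, 0, 0.335]},
  {"dp": [0, 0, 0.335]},
  {"dp": [0, 0, 0.335]},
])

```text
schema error: expected keys dp, delta_rot
```

Request:
play_rows([
  {"dp": [0, 0, 0]},
  {"dp": [0, 0, 0]},
  {"dp": [0, 0, 0]},
  {"dp": [0, 0, 0]},
  {"dp": [0, 0, 0]},
  {"dp": [0, 0, 0]},
  {"dp": [0, 0, 0]},
  {"dp": [0, 0, 0]},
], gripper=-0.7)

```text
schema error: expected keys dp, delta_rot
```

```bash
python3 go.py .467 -.0266 .099; python3 - <<'E'
from h import *
p,d=capture("top");cv2.imwrite("pics/t1.png",cv2.resize(p[130:250,260:400,::-1],None,fx=4,fy=4))
p,d=capture("side");cv2.imwrite("pics/s1.png",cv2.resize(p[120:280,220:430,::-1],None,fx=3.5,fy=3.5))
E
```

```text
t 2.82 pos [ 0.4671 -0.0302  0.1996] F [-0.1  0.  -0. ] gap 0.0883 
dp [ 0.0005 -0.012   0.3354] rot [ 0.0001  0.0001 -0.0012]
```

View pics/s1.png

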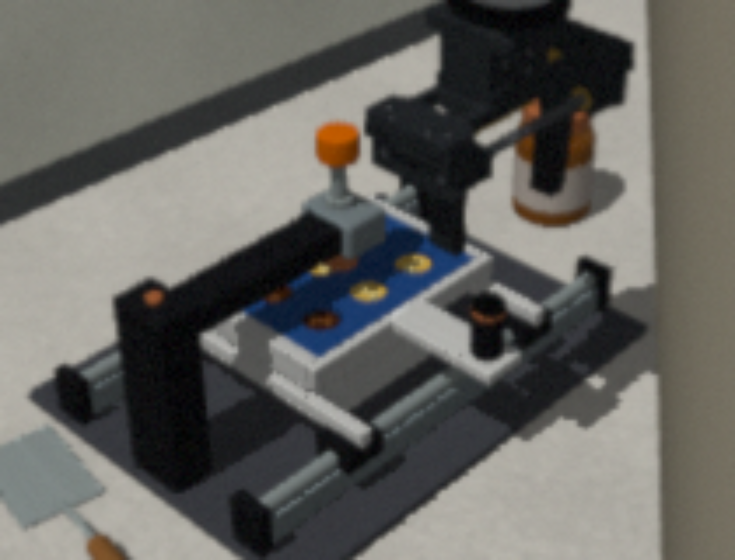

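Request:
play_rows([
  {"dp": [0, 0, 0.1], "delta_rot": [0, 0, 0]},
  {"dp": [0, 0, 0.2], "delta_rot": [0, 0, 0]},
  {"dp": [0, 0, 0.28], "delta_rot": [0, 0, 0]},
  {"dp": [0, 0, 0.335], "delta_rot": [0, 0, 0]},
  {"dp": [0, 0, 0.335], "delta_rot": [0, 0, 0]},
  {"dp": [0, 0, 0.335], "delta_rot": [0, 0, 0]},
])

```text
t: 3.42
eef_pos: [0.4669, -0.03, 0.0995]
orientation: [-3.142, 0.0, 0.05]
contact_force: [0.4, -1.2, -0.6]
finger_gap: 0.0879
```

Request:
play_rows([
  {"dp": [0, 0, 0], "delta_rot": [0, 0, 0]},
  {"dp": [0, 0, 0], "delta_rot": [0, 0, 0]},
  {"dp": [0, 0, 0], "delta_rot": [0, 0, 0]},
  {"dp": [0, 0, 0], "delta_rot": [0, 0, 0]},
  {"dp": [0, 0, 0], "delta_rot": [0, 0, 0]},
  {"dp": [0, 0, 0], "delta_rot": [0, 0, 0]},
  {"dp": [0, 0, 0], "delta_rot": [0, 0, 0]},
], gripper=-0.7)

```text
t: 4.0
eef_pos: [0.4671, -0.0287, 0.0993]
orientation: [3.142, -0.0, 0.052]
contact_force: [-0.2, 0.3, 0.4]
finger_gap: 0.0439
```

```bash
python3 go.py .467 -.0266 .099
```

```text
t 4.0 pos [ 0.4671 -0.0287  0.0993] F [-0.2  0.3  0.4] gap 0.0439 
dp [ 0.0002 -0.007   0.001 ] rot [ 0.     -0.     -0.0009]
```

Request:
play_rows([
  {"dp": [0, 0, 0], "delta_rot": [0, 0, 0]},
  {"dp": [0, 0, 0], "delta_rot": [0, 0, 0]},
  {"dp": [0, 0, 0], "delta_rot": [0, 0, 0]},
  {"dp": [0, 0, 0], "delta_rot": [0, 0, 0]},
  {"dp": [0, 0, 0], "delta_rot": [0, 0, 0]},
  {"dp": [0, 0, 0], "delta_rot": [0, 0, 0]},
])

```text
t: 4.5
eef_pos: [0.467, -0.0286, 0.0992]
orientation: [-3.141, 0.0, 0.051]
contact_force: [0.6, 3.5, 0.4]
finger_gap: 0.0233
```

```bash
cat > plan.py <<'E'
from go import *; import sys
ex=np.array([.9985,.0546]);ey=np.array([-.0546,.9985])
E
python3 - <<'E'
from h import *; from go import go
p,d=capture("top")
b=hsvmask(p,(108,110,30),(128,255,255)); b[:, :270]=0
c=big(cv2.morphologyEx(b,cv2.MORPH_CLOSE,np.ones((15,15))))
print(cv2.minAreaRect((p2w("top",c,.089)*1000).astype(np.float32)))
knob=np.array([.611,-.0183]);ex=np.array([.9985,.0546]);ey=np.array([-.0546,.9985])
S=np.array([.607,-.019]); r=((knob-S)@ex,(knob-S)@ey); print("ram off",r)
for cx in(-.025,.025):
    t=S+(r[0]-.14-cx)*ex-.05*ey; print(cx,t); go([*t,.0993])
E
```

```text
((606.806396484375, -22.508193969726562), (111.36770629882812, 166.2517852783203), 3.1774895191192627)
ram off (np.float64(0.004032220000000004), np.float64(0.0004805499999999991))
-0.025 [ 0.49892867 -0.07498384]
t 4.55 pos [ 0.467  -0.0286  0.0992] F [1.  2.6 1. ] gap 0.0229 
dp [ 0.0983  0.16   -0.0004] rot [-0.0001  0.     -0.001 ]
0.025 [ 0.44900367 -0.07771384]
t 4.55 pos [ 0.467  -0.0286  0.0992] F [1.  2.6 1. ] gap 0.0229 
dp [-0.0683  0.1605 -0.0004] rot [-0.0001  0.     -0.001 ]
```

Request:
play_rows([
  {"dp": [0.02, 0.035, 0], "delta_rot": [0, 0, 0]},
  {"dp": [0.04, 0.07, 0], "delta_rot": [0, 0, 0]},
  {"dp": [0.06, 0.1, 0], "delta_rot": [0, 0, 0]},
  {"dp": [0.08, 0.13, 0], "delta_rot": [0, 0, 0]},
  {"dp": [0.098, 0.16, 0], "delta_rot": [0, 0, 0]},
  {"dp": [0.098, 0.17, 0], "delta_rot": [0, 0, 0]},
  {"dp": [0.098, 0.178, 0], "delta_rot": [0, 0, 0]},
  {"dp": [0.098, 0.178, 0], "delta_rot": [0, 0, 0]},
  {"dp": [0.098, 0.178, 0], "delta_rot": [0, 0, 0]},
])

```text
t: 5.3
eef_pos: [0.4993, -0.081, 0.0992]
orientation: [3.14, -0.001, 0.052]
contact_force: [3.5, -3.3, -2.9]
finger_gap: 0.0228
```

Request:
play_rows([
  {"dp": [0, 0.005, 0], "delta_rot": [0, 0, 0]},
  {"dp": [0, 0.005, 0], "delta_rot": [0, 0, 0]},
  {"dp": [0, 0.005, 0], "delta_rot": [0, 0, 0]},
])

```text
t: 5.55
eef_pos: [0.4992, -0.0818, 0.0992]
orientation: [-3.141, 0.0, 0.052]
contact_force: [2.7, 1.9, -1.9]
finger_gap: 0.0232
```

Request:
play_rows([
  {"dp": [0, 0.004, 0], "delta_rot": [0, 0, 0]},
  {"dp": [0, 0.004, 0], "delta_rot": [0, 0, 0]},
  {"dp": [0, 0.004, 0], "delta_rot": [0, 0, 0]},
])

```text
t: 5.8
eef_pos: [0.4991, -0.0823, 0.0992]
orientation: [-3.14, 0.0, 0.052]
contact_force: [2.0, 7.7, 0.0]
finger_gap: 0.0227
```

Request:
play_rows([
  {"dp": [0, -0.01, 0], "delta_rot": [0, 0, 0]},
  {"dp": [0, -0.02, 0], "delta_rot": [0, 0, 0]},
  {"dp": [0, -0.03, 0], "delta_rot": [0, 0, 0]},
  {"dp": [0, -0.03, 0], "delta_rot": [0, 0, 0]},
  {"dp": [0, -0.03, 0], "delta_rot": [0, 0, 0]},
])

```text
t: 6.22
eef_pos: [0.4987, -0.074, 0.0992]
orientation: [-3.141, 0.0, 0.052]
contact_force: [-0.0, 0.0, 0.3]
finger_gap: 0.023
```

```bash
python3 go.py .499 -.0740 .0992;  python3 - <<'E'
from h import *
p,d=capture("top")
cv2.imwrite("pics/t2.png",cv2.resize(p[120:250,250:400,::-1],None,fx=4.5,fy=4.5,interpolation=cv2.INTER_CUBIC))
b=hsvmask(p,(108,110,30),(128,255,255)); b[:, :270]=0
c=big(cv2.morphologyEx(b,cv2.MORPH_CLOSE,np.ones((15,15))))
print(cv2.minAreaRect((p2w("top",c,.089)*1000).astype(np.float32)))
E
```

```text
t 6.22 pos [ 0.4987 -0.074   0.0992] F [-0.   0.   0.3] gap 0.023 
dp [0.0011 0.0002 0.0001] rot [-0.0002  0.0001 -0.0009]
((638.6123046875, -67.80117797851562), (111.08177947998047, 165.70277404785156), 3.2008190155029297)
```

View pics/t2.png

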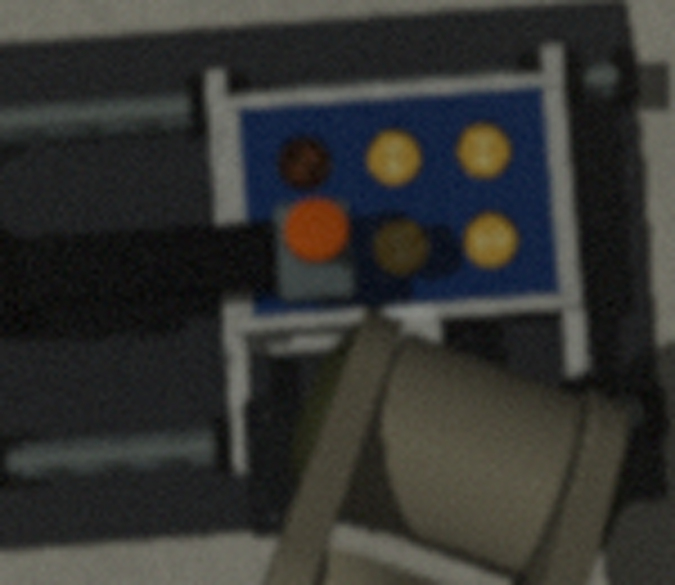

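The view shows a dark biscuit at (303,160). The other dark cavity is under the head and knob (317,230), and the four pale ones are to the right. That matches the plan, so I'll release and go to the knob.

Request:
play_rows([
  {"dp": [0, 0, 0], "delta_rot": [0, 0, 0]},
  {"dp": [0, 0, 0], "delta_rot": [0, 0, 0]},
  {"dp": [0, 0, 0], "delta_rot": [0, 0, 0]},
  {"dp": [0, 0, 0], "delta_rot": [0, 0, 0]},
  {"dp": [0, 0, 0], "delta_rot": [0, 0, 0]},
], gripper=0.1)

```text
t: 6.68
eef_pos: [0.4988, -0.0743, 0.0992]
orientation: [-3.142, 0.0, 0.051]
contact_force: [-0.1, 0.5, 0.3]
finger_gap: 0.0486
```

Request:
play_rows([
  {"dp": [0, 0, -0.1], "delta_rot": [0, 0, 0]},
  {"dp": [0, 0, -0.2], "delta_rot": [0, 0, 0]},
  {"dp": [0, 0, -0.33], "delta_rot": [0, 0, 0]},
  {"dp": [0, 0, -0.45], "delta_rot": [0, 0, 0]},
  {"dp": [0, 0, -0.45], "delta_rot": [0, 0, 0]},
  {"dp": [0, 0, -0.45], "delta_rot": [0, 0, 0]},
])

```text
t: 7.18
eef_pos: [0.4993, -0.0745, 0.2356]
orientation: [3.14, -0.003, 0.052]
contact_force: [0.2, -0.6, -0.6]
finger_gap: 0.0485
```

```bash
python3 go.py .611 -.0184 .235
```

```text
t 7.18 pos [ 0.4993 -0.0745  0.2356] F [ 0.2 -0.6 -0.6] gap 0.0485 
dp [ 0.3814 -0.1674  0.0028] rot [ 0.0005 -0.001  -0.001 ]
```

Request:
play_rows([
  {"dp": [0.1, -0.04, 0], "delta_rot": [0, 0, 0]},
  {"dp": [0.2, -0.09, 0], "delta_rot": [0, 0, 0]},
  {"dp": [0.3, -0.13, 0], "delta_rot": [0, 0, 0]},
  {"dp": [0.381, -0.167, 0], "delta_rot": [0, 0, 0]},
  {"dp": [0.381, -0.167, 0], "delta_rot": [0, 0, 0]},
  {"dp": [0.381, -0.167, 0], "delta_rot": [0, 0, 0]},
  {"dp": [0.381, -0.167, 0], "delta_rot": [0, 0, 0]},
  {"dp": [0.381, -0.167, 0], "delta_rot": [0, 0, 0]},
  {"dp": [0.381, -0.167, 0], "delta_rot": [0, 0, 0]},
], gripper=-1)

```text
t: 7.93
eef_pos: [0.6098, -0.0189, 0.2343]
orientation: [3.142, 0.0, 0.051]
contact_force: [0.3, 0.7, 0.4]
finger_gap: 0.0004
```

```bash
python3 go.py .611 -.0184 .212
```

```text
t 7.93 pos [ 0.6098 -0.0189  0.2343] F [0.3 0.7 0.4] gap 0.0004 
dp [ 0.0041 -0.0014  0.0743] rot [ 0.      0.0001 -0.0012]
```

Request:
play_rows([
  {"dp": [0.004, -0.001, 0.03], "delta_rot": [0, 0, 0]},
  {"dp": [0.004, -0.001, 0.05], "delta_rot": [0, 0, 0]},
  {"dp": [0.004, -0.001, 0.065], "delta_rot": [0, 0, 0]},
  {"dp": [0.004, -0.001, 0.075], "delta_rot": [0, 0, 0]},
  {"dp": [0.004, -0.001, 0.083], "delta_rot": [0, 0, 0]},
  {"dp": [0.004, -0.001, 0.09], "delta_rot": [0, 0, 0]},
  {"dp": [0.004, -0.001, 0.095], "delta_rot": [0, 0, 0]},
  {"dp": [0.004, -0.001, 0.1], "delta_rot": [0, 0, 0]},
])

```text
t: 8.6
eef_pos: [0.6116, -0.0181, 0.2044]
orientation: [3.141, -0.0, 0.052]
contact_force: [-2.8, -0.2, 3.2]
finger_gap: 0.0007
```

Request:
play_rows([
  {"dp": [0, 0, 0.003], "delta_rot": [0, 0, 0]},
  {"dp": [0, 0, 0.006], "delta_rot": [0, 0, 0]},
  {"dp": [0, 0, 0.009], "delta_rot": [0, 0, 0]},
  {"dp": [0, 0, 0.012], "delta_rot": [0, 0, 0]},
  {"dp": [0, 0, 0.012], "delta_rot": [0, 0, 0]},
])

```text
t: 9.02
eef_pos: [0.6116, -0.018, 0.2004]
orientation: [3.142, 0.0, 0.052]
contact_force: [-2.9, -1.3, 3.7]
finger_gap: 0.0006
```

Request:
play_rows([
  {"dp": [0, 0, 0.004], "delta_rot": [0, 0, 0]},
  {"dp": [0, 0, 0.007], "delta_rot": [0, 0, 0]},
  {"dp": [0, 0, 0.01], "delta_rot": [0, 0, 0]},
  {"dp": [0, 0, 0.01], "delta_rot": [0, 0, 0]},
])

```text
t: 9.35
eef_pos: [0.6117, -0.018, 0.198]
orientation: [3.141, -0.001, 0.052]
contact_force: [-3.5, -0.5, 7.6]
finger_gap: 0.0002
```

Request:
play_rows([
  {"dp": [0, 0, 0.004], "delta_rot": [0, 0, 0]},
  {"dp": [0, 0, 0.008], "delta_rot": [0, 0, 0]},
  {"dp": [0, 0, 0.01], "delta_rot": [0, 0, 0]},
  {"dp": [0, 0, 0.01], "delta_rot": [0, 0, 0]},
])

```text
t: 9.68
eef_pos: [0.6117, -0.018, 0.1953]
orientation: [3.141, -0.001, 0.052]
contact_force: [-4.5, 0.3, 8.1]
finger_gap: 0.0003
```

Request:
play_rows([
  {"dp": [0, 0, 0.006], "delta_rot": [0, 0, 0]},
  {"dp": [0, 0, 0.012], "delta_rot": [0, 0, 0]},
  {"dp": [0, 0, 0.018], "delta_rot": [0, 0, 0]},
  {"dp": [0, 0, 0.024], "delta_rot": [0, 0, 0]},
  {"dp": [0, 0, 0.03], "delta_rot": [0, 0, 0]},
  {"dp": [0, 0, 0.036], "delta_rot": [0, 0, 0]},
  {"dp": [0, 0, 0.042], "delta_rot": [0, 0, 0]},
  {"dp": [0, 0, 0.045], "delta_rot": [0, 0, 0]},
])

```text
t: 10.35
eef_pos: [0.6117, -0.018, 0.1811]
orientation: [3.142, -0.0, 0.052]
contact_force: [-1.7, -0.6, 4.7]
finger_gap: 0.0006
```

Request:
play_rows([
  {"dp": [0, 0, 0.003], "delta_rot": [0, 0, 0]},
  {"dp": [0, 0, 0.006], "delta_rot": [0, 0, 0]},
  {"dp": [0, 0, 0.009], "delta_rot": [0, 0, 0]},
  {"dp": [0, 0, 0.009], "delta_rot": [0, 0, 0]},
])

```text
t: 10.68
eef_pos: [0.6116, -0.018, 0.1784]
orientation: [3.142, -0.0, 0.051]
contact_force: [-1.9, -1.4, 4.1]
finger_gap: 0.0003
```

Request:
play_rows([
  {"dp": [0, 0, 0.003], "delta_rot": [0, 0, 0]},
  {"dp": [0, 0, 0.006], "delta_rot": [0, 0, 0]},
  {"dp": [0, 0, 0.006], "delta_rot": [0, 0, 0]},
])

```text
t: 10.93
eef_pos: [0.6117, -0.018, 0.1774]
orientation: [3.141, -0.001, 0.052]
contact_force: [-3.6, -0.3, 8.5]
finger_gap: 0.0005
```

Request:
play_rows([
  {"dp": [0, 0, -0.03], "delta_rot": [0, 0, 0]},
  {"dp": [0, 0, -0.07], "delta_rot": [0, 0, 0]},
  {"dp": [0, 0, -0.12], "delta_rot": [0, 0, 0]},
  {"dp": [0, 0, -0.18], "delta_rot": [0, 0, 0]},
  {"dp": [0, 0, -0.2], "delta_rot": [0, 0, 0]},
  {"dp": [0, 0, -0.2], "delta_rot": [0, 0, 0]},
])

```text
t: 11.43
eef_pos: [0.6121, -0.018, 0.2379]
orientation: [3.141, -0.003, 0.052]
contact_force: [-0.2, 0.0, 0.0]
finger_gap: 0.0005
```

```bash
python3 go.py .499 -.0740 .235;  python3 - <<'E'
from h import *
p,d=capture("side")
cv2.imwrite("pics/s2.png",cv2.resize(p[120:280,220:430,::-1],None,fx=3.5,fy=3.5,interpolation=cv2.INTER_CUBIC))
for n in("dark1_mid","dark2_mid"): print([(np.round(r["at"],3).tolist(),round(r["p"],2)) for r in mark_of("side",n)])
E
```

```text
t 11.43 pos [ 0.6121 -0.018   0.2379] F [-0.2  0.   0. ] gap 0.0005 
dp [-0.3863  0.167   0.0087] rot [ 0.0002 -0.0009 -0.0009]
[([0.611, -0.046, 0.019], 0.63), ([0.65, -0.316, 0.057], 0.31)]
[]
```

View pics/s2.png

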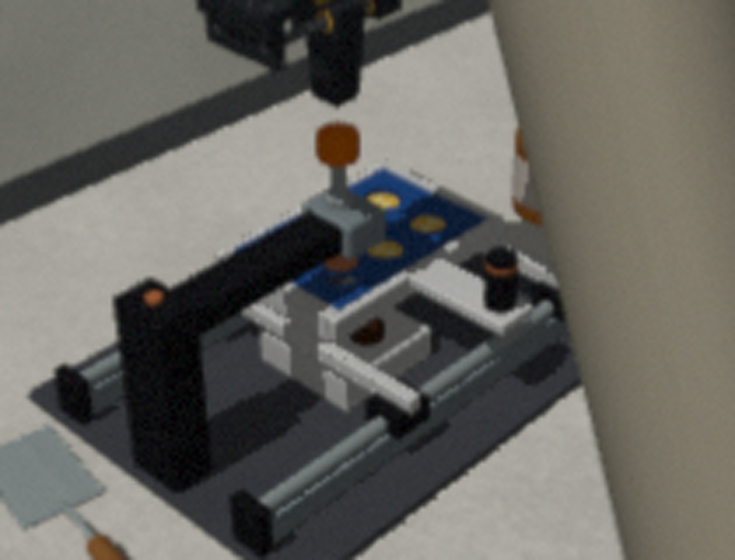

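The dark biscuit lies in the tray at (368,330), the ram is up, and the pale biscuits are still in place. Now back to the handle.

Request:
play_rows([
  {"dp": [-0.1, 0.04, 0], "delta_rot": [0, 0, 0]},
  {"dp": [-0.2, 0.09, 0], "delta_rot": [0, 0, 0]},
  {"dp": [-0.3, 0.13, 0], "delta_rot": [0, 0, 0]},
  {"dp": [-0.386, 0.167, 0], "delta_rot": [0, 0, 0]},
  {"dp": [-0.386, 0.167, 0], "delta_rot": [0, 0, 0]},
  {"dp": [-0.386, 0.167, 0], "delta_rot": [0, 0, 0]},
  {"dp": [-0.386, 0.167, 0], "delta_rot": [0, 0, 0]},
  {"dp": [-0.386, 0.167, 0], "delta_rot": [0, 0, 0]},
  {"dp": [-0.386, 0.167, 0], "delta_rot": [0, 0, 0]},
  {"dp": [-0.386, 0.167, 0], "delta_rot": [0, 0, 0]},
], gripper=0.2)

```text
t: 12.42
eef_pos: [0.4989, -0.0736, 0.2362]
orientation: [-3.141, 0.0, 0.052]
contact_force: [-0.3, -0.5, -0.2]
finger_gap: 0.0529
```

```bash
python3 go.py .499 -.0740 .0995
```

```text
t 12.42 pos [ 0.4989 -0.0736  0.2362] F [-0.3 -0.5 -0.2] gap 0.0529 
dp [0.0005 0.0013 0.4558] rot [-0.0001  0.0002 -0.0007]
```

Request:
play_rows([
  {"dp": [0, 0, 0.12], "delta_rot": [0, 0, 0]},
  {"dp": [0, 0, 0.24], "delta_rot": [0, 0, 0]},
  {"dp": [0, 0, 0.34], "delta_rot": [0, 0, 0]},
  {"dp": [0, 0, 0.42], "delta_rot": [0, 0, 0]},
  {"dp": [0, 0, 0.456], "delta_rot": [0, 0, 0]},
  {"dp": [0, 0, 0.456], "delta_rot": [0, 0, 0]},
  {"dp": [0, 0, 0.456], "delta_rot": [0, 0, 0]},
])

```text
t: 13.0
eef_pos: [0.4988, -0.0739, 0.0998]
orientation: [-3.141, 0.0, 0.052]
contact_force: [-0.6, -0.3, -0.2]
finger_gap: 0.0529
```

Request:
play_rows([
  {"dp": [0, 0, 0], "delta_rot": [0, 0, 0]},
  {"dp": [0, 0, 0], "delta_rot": [0, 0, 0]},
  {"dp": [0, 0, 0], "delta_rot": [0, 0, 0]},
  {"dp": [0, 0, 0], "delta_rot": [0, 0, 0]},
  {"dp": [0, 0, 0], "delta_rot": [0, 0, 0]},
  {"dp": [0, 0, 0], "delta_rot": [0, 0, 0]},
  {"dp": [0, 0, 0], "delta_rot": [0, 0, 0]},
  {"dp": [0, 0, 0], "delta_rot": [0, 0, 0]},
], gripper=-0.7)

```text
t: 13.67
eef_pos: [0.4987, -0.074, 0.1002]
orientation: [3.141, -0.001, 0.052]
contact_force: [-0.3, 0.3, 6.0]
finger_gap: 0.0232
```

```bash
python3 go.py .449 -.0767 .0992
```

```text
t 13.67 pos [ 0.4987 -0.074   0.1002] F [-0.3  0.3  6. ] gap 0.0232 
dp [-0.1659  0.0004  0.0033] rot [ 0.0001 -0.0002 -0.001 ]
```

Request:
play_rows([
  {"dp": [-0.03, 0, 0], "delta_rot": [0, 0, 0]},
  {"dp": [-0.06, 0, 0], "delta_rot": [0, 0, 0]},
  {"dp": [-0.09, 0, 0], "delta_rot": [0, 0, 0]},
  {"dp": [-0.12, 0, 0], "delta_rot": [0, 0, 0]},
  {"dp": [-0.145, 0, 0], "delta_rot": [0, 0, 0]},
  {"dp": [-0.16, 0, 0], "delta_rot": [0, 0, 0]},
  {"dp": [-0.167, 0, 0], "delta_rot": [0, 0, 0]},
  {"dp": [-0.167, 0, 0], "delta_rot": [0, 0, 0]},
  {"dp": [-0.167, 0, 0], "delta_rot": [0, 0, 0]},
])

```text
t: 14.42
eef_pos: [0.4484, -0.0769, 0.1002]
orientation: [3.141, 0.001, 0.052]
contact_force: [-1.8, -1.7, 8.5]
finger_gap: 0.0231
```

```bash
python3 go.py .4488 -.0767 .0992;  python3 - <<'E'
from h import *
p,d=capture("top")
b=hsvmask(p,(108,110,30),(128,255,255)); b[:, :270]=0
c=big(cv2.morphologyEx(b,cv2.MORPH_CLOSE,np.ones((15,15))))
print(cv2.minAreaRect((p2w("top",c,.089)*1000).astype(np.float32)))
E
```

```text
t 14.42 pos [ 0.4484 -0.0769  0.1002] F [-1.8 -1.7  8.5] gap 0.0231 
dp [ 0.0015 -0.0005  0.0032] rot [ 0.0002  0.0002 -0.0009]
((588.18994140625, -70.6602554321289), (111.35102844238281, 165.694091796875), 2.997735023498535)
```

Request:
play_rows([
  {"dp": [0, 0, 0], "delta_rot": [0, 0, 0]},
  {"dp": [0, 0, 0], "delta_rot": [0, 0, 0]},
  {"dp": [0, 0, 0], "delta_rot": [0, 0, 0]},
  {"dp": [0, 0, 0], "delta_rot": [0, 0, 0]},
  {"dp": [0, 0, 0], "delta_rot": [0, 0, 0]},
], gripper=0.1)

```text
t: 14.88
eef_pos: [0.4483, -0.0765, 0.0996]
orientation: [-3.141, 0.001, 0.052]
contact_force: [0.7, -0.0, 0.2]
finger_gap: 0.0482
```

Request:
play_rows([
  {"dp": [0, 0, -0.1], "delta_rot": [0, 0, 0]},
  {"dp": [0, 0, -0.2], "delta_rot": [0, 0, 0]},
  {"dp": [0, 0, -0.33], "delta_rot": [0, 0, 0]},
  {"dp": [0, 0, -0.45], "delta_rot": [0, 0, 0]},
  {"dp": [0, 0, -0.45], "delta_rot": [0, 0, 0]},
  {"dp": [0, 0, -0.45], "delta_rot": [0, 0, 0]},
])

```text
t: 15.38
eef_pos: [0.4489, -0.0767, 0.2359]
orientation: [3.14, -0.003, 0.052]
contact_force: [-0.1, 0.8, -1.0]
finger_gap: 0.0484
```

```bash
python3 go.py .611 -.0184 .235
```

```text
t 15.38 pos [ 0.4489 -0.0767  0.2359] F [-0.1  0.8 -1. ] gap 0.0484 
dp [ 0.5496 -0.1663  0.0044] rot [ 0.0004 -0.0009 -0.0009]
```

Request:
play_rows([
  {"dp": [0.12, -0.04, 0], "delta_rot": [0, 0, 0]},
  {"dp": [0.24, -0.07, 0], "delta_rot": [0, 0, 0]},
  {"dp": [0.36, -0.11, 0], "delta_rot": [0, 0, 0]},
  {"dp": [0.47, -0.145, 0], "delta_rot": [0, 0, 0]},
  {"dp": [0.552, -0.167, 0], "delta_rot": [0, 0, 0]},
  {"dp": [0.552, -0.167, 0], "delta_rot": [0, 0, 0]},
  {"dp": [0.552, -0.167, 0], "delta_rot": [0, 0, 0]},
  {"dp": [0.552, -0.167, 0], "delta_rot": [0, 0, 0]},
  {"dp": [0.552, -0.167, 0], "delta_rot": [0, 0, 0]},
  {"dp": [0.552, -0.167, 0], "delta_rot": [0, 0, 0]},
], gripper=-1)

```text
t: 16.22
eef_pos: [0.6106, -0.0184, 0.235]
orientation: [3.142, 0.0, 0.051]
contact_force: [0.3, -1.3, 0.7]
finger_gap: 0.0004
```

Request:
play_rows([
  {"dp": [0, 0, 0.03], "delta_rot": [0, 0, 0]},
  {"dp": [0, 0, 0.05], "delta_rot": [0, 0, 0]},
  {"dp": [0, 0, 0.065], "delta_rot": [0, 0, 0]},
  {"dp": [0, 0, 0.075], "delta_rot": [0, 0, 0]},
  {"dp": [0, 0, 0.083], "delta_rot": [0, 0, 0]},
  {"dp": [0, 0, 0.09], "delta_rot": [0, 0, 0]},
  {"dp": [0, 0, 0.095], "delta_rot": [0, 0, 0]},
  {"dp": [0, 0, 0.1], "delta_rot": [0, 0, 0]},
])

```text
t: 16.88
eef_pos: [0.6113, -0.018, 0.205]
orientation: [3.141, -0.0, 0.052]
contact_force: [-2.5, -1.0, 4.1]
finger_gap: 0.0004
```

Request:
play_rows([
  {"dp": [0, 0, 0.003], "delta_rot": [0, 0, 0]},
  {"dp": [0, 0, 0.006], "delta_rot": [0, 0, 0]},
  {"dp": [0, 0, 0.009], "delta_rot": [0, 0, 0]},
  {"dp": [0, 0, 0.012], "delta_rot": [0, 0, 0]},
  {"dp": [0, 0, 0.012], "delta_rot": [0, 0, 0]},
])

```text
t: 17.3
eef_pos: [0.6113, -0.018, 0.2011]
orientation: [-3.142, 0.0, 0.052]
contact_force: [-2.3, -0.8, 3.2]
finger_gap: 0.0005
```

In again. I'll go on in small steps.

Request:
play_rows([
  {"dp": [0, 0, 0.004], "delta_rot": [0, 0, 0]},
  {"dp": [0, 0, 0.008], "delta_rot": [0, 0, 0]},
  {"dp": [0, 0, 0.012], "delta_rot": [0, 0, 0]},
  {"dp": [0, 0, 0.012], "delta_rot": [0, 0, 0]},
])

```text
t: 17.63
eef_pos: [0.6114, -0.018, 0.1979]
orientation: [3.141, -0.001, 0.052]
contact_force: [-3.6, -0.8, 7.4]
finger_gap: 0.0004
```

Request:
play_rows([
  {"dp": [0, 0, 0.004], "delta_rot": [0, 0, 0]},
  {"dp": [0, 0, 0.008], "delta_rot": [0, 0, 0]},
  {"dp": [0, 0, 0.01], "delta_rot": [0, 0, 0]},
  {"dp": [0, 0, 0.01], "delta_rot": [0, 0, 0]},
])

```text
t: 17.97
eef_pos: [0.6114, -0.0181, 0.1953]
orientation: [3.141, -0.001, 0.052]
contact_force: [-3.9, -0.4, 9.1]
finger_gap: 0.0009
```

Request:
play_rows([
  {"dp": [0, 0, 0.006], "delta_rot": [0, 0, 0]},
  {"dp": [0, 0, 0.012], "delta_rot": [0, 0, 0]},
  {"dp": [0, 0, 0.018], "delta_rot": [0, 0, 0]},
  {"dp": [0, 0, 0.024], "delta_rot": [0, 0, 0]},
  {"dp": [0, 0, 0.03], "delta_rot": [0, 0, 0]},
  {"dp": [0, 0, 0.036], "delta_rot": [0, 0, 0]},
  {"dp": [0, 0, 0.042], "delta_rot": [0, 0, 0]},
  {"dp": [0, 0, 0.045], "delta_rot": [0, 0, 0]},
])

```text
t: 18.63
eef_pos: [0.6114, -0.018, 0.1811]
orientation: [3.142, -0.0, 0.052]
contact_force: [-1.5, -1.1, 5.2]
finger_gap: 0.0005
```

Request:
play_rows([
  {"dp": [0, 0, 0.003], "delta_rot": [0, 0, 0]},
  {"dp": [0, 0, 0.006], "delta_rot": [0, 0, 0]},
  {"dp": [0, 0, 0.009], "delta_rot": [0, 0, 0]},
  {"dp": [0, 0, 0.009], "delta_rot": [0, 0, 0]},
])

```text
t: 18.97
eef_pos: [0.6113, -0.0181, 0.1783]
orientation: [3.142, -0.0, 0.052]
contact_force: [-3.2, -0.2, 4.3]
finger_gap: 0.0006
```

Request:
play_rows([
  {"dp": [0, 0, 0.003], "delta_rot": [0, 0, 0]},
  {"dp": [0, 0, 0.006], "delta_rot": [0, 0, 0]},
  {"dp": [0, 0, 0.006], "delta_rot": [0, 0, 0]},
])

```text
t: 19.22
eef_pos: [0.6114, -0.018, 0.1774]
orientation: [3.141, -0.001, 0.052]
contact_force: [-4.2, -0.2, 9.8]
finger_gap: 0.0003
```

Request:
play_rows([
  {"dp": [0, 0, -0.03], "delta_rot": [0, 0, 0]},
  {"dp": [0, 0, -0.07], "delta_rot": [0, 0, 0]},
  {"dp": [0, 0, -0.12], "delta_rot": [0, 0, 0]},
  {"dp": [0, 0, -0.18], "delta_rot": [0, 0, 0]},
  {"dp": [0, 0, -0.24], "delta_rot": [0, 0, 0]},
  {"dp": [0, 0, -0.3], "delta_rot": [0, 0, 0]},
  {"dp": [0, 0, -0.3], "delta_rot": [0, 0, 0]},
  {"dp": [0, 0, -0.3], "delta_rot": [0, 0, 0]},
])

```text
t: 19.88
eef_pos: [0.6115, -0.018, 0.2665]
orientation: [3.142, -0.001, 0.052]
contact_force: [0.5, -0.0, -0.9]
finger_gap: 0.0004
```

```bash
python3 - <<'E'
from h import *
p,d=capture("side")
cv2.imwrite("pics/s3.png",cv2.resize(p[120:280,220:430,::-1],None,fx=3.5,fy=3.5,interpolation=cv2.INTER_CUBIC))
for n in("dark1_mid","pale1_mid","jar_mid","bowl_mid","spatula_grip"): print(n,[(np.round(r["at"],3).tolist(),round(r["p"],2)) for r in mark_of("side",n)])
E
```

```text
dark1_mid []
pale1_mid [([0.562, -0.12, 0.083], 0.6)]
jar_mid [([0.649, -0.316, 0.056], 0.51)]
bowl_mid []
spatula_grip [([0.518, 0.252, 0.008], 0.67)]
```

View pics/s3.png

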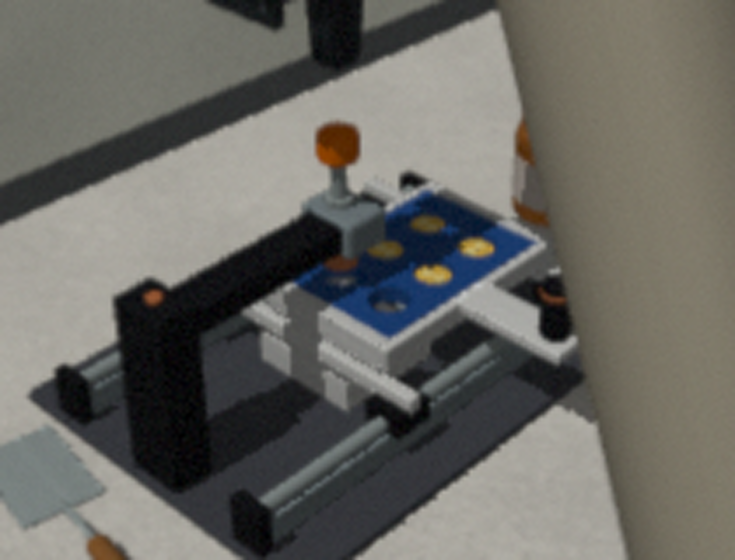

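Both dark cavities, at (342,275) and (388,300), are now empty and you can see through them. All four pale biscuits are in place, the ram is up and the gripper is clear of everything. Handing in.

```bash
python3 -c "
from bench import *
print(close_job())"
```

```text
the job is handed in; nothing more can be done
None
```

I pressed both chocolate biscuits out and handed the job in at about 20 s. Each press went in on the first try: the ram met the biscuit at about 14 mm, the resistance had fallen away by about 31 mm of travel, and I took it to its stop. The highest force I read on the ram was about 10 N.

**Confirmed in the last picture:** both dark cavities are empty, the four pale biscuits are in their cavities, the ram is up, and the gripper is well above the knob. The jar and spatula are where they started.

**Not fully confirmed:**
- **Second biscuit:** the first was seen lying in the tray, but the mould hid the tray in the last picture and the network didn't find the second one. I infer it is in the tray from its empty cavity and the drop in force.
- **Bowl:** it was hidden behind the arm and the network didn't report it. The arm never went near it below about 0.2 m.

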